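Try two hair rollers on the heater post and sort them by fit

ROBOT

A 7-joint arm with a two-finger parallel gripper is mounted at the origin on the work surface. World frame = base frame: x ahead of the robot, y to its left, z up, the work surface at z = 0. Lengths are in m, angles in degrees, forces in N, time in s.
With the tool pointing down it reaches from about 0.425 to 1.025 m from the base axis. Payload 9.4 kg.
Tool frame: the origin (TCP) lies at the very end of the fingers, on their centre line; the grasp point (between the pads) lies robot.pinch_z behind it (robot.pinch_z is the distance from the TCP to the grasp point, in m); y points along the fingers, x is the direction in which the jaws open and shut, and the axes are right-handed (so a half turn about y gives the same grasp; the last joint's range is limited). The gripper opens to 93 mm and grips with 3 to 60 N. Pads are 15 mm wide; open, the fingers measure 128 mm over their backs; the gripper's body (75 mm by 188 mm) begins 65 mm behind the grasp point.
Start: joints at [-78.879, 34.337, -0.143, 91.639, 0.103, 54.024, -4.572], TCP at [0.194, 0.699, 0.219] pointing down, gripper open.
Joint ranges: [-147.43, 147.43], [-19.82, 112.94], [-74.19, 73.91], [6.32, 146.72], [-59.91, 239.91], [6.04, 106.73], [-150.56, 150.56]. Speed limits (degrees/s): [127.2, 127.2, 172.46, 172.46, 180, 180, 180].

INTERFACE

Orientations are given as [roll, pitch, yaw] about the fixed x, y, z axes, in that order (R = Rz(yaw) Ry(pitch) Rx(roll)).
In Python, from rig import robot, capture, camera_info gives the robot as it stands. The module is installed in compiled form; this text tells all that it offers.
- The arm moves only by the shell command python3 -m creep 'ROWS'. ROWS is JSON, a list that holds one entry, the list of rows, each a list of 5 numbers: the shift along the tool's x, y, z in mm, then the turn about the tool's y in degrees, then the opening, from 0 (shut) to 1 (fully open). A call has 1 to 10 rows; each row shifts and turns the commanded pose from where the row before left it, along the tool's axes as they then stand; what a row does not reach is not made up. A row lasts 1/12 s, in which the tool goes at most 41.7 mm and 7.16 degrees, less where a joint would pass 70% of its speed; a pose out of reach is approached as far as the arm can. A call is refused whole if a number of a shift passes 41.7 or a number of a turn 7.16, either way. A call with a gripper value outside its range is refused whole. The fingers move at their own pace and stop on an object; the grip force is fixed at half the most. Time passes only in rows, so rows that do not move let the fingers close. It gives the time, the measured TCP pose, the force and the opening at its end, in the units of the state.
- robot.state(): the state, without advancing time (a new reading comes with each control period).
- capture(name): name is "scene" or "top"; returns the picture (420x560x3 uint8, red, green, blue); there is no depth.
- camera_info(name): a dict with "fx", "fy", "cx", "cy" (pixels), "k1" (the pictures are not rectified: a ray, as slopes to the right and down, at radius r is drawn at 1 + k1 r^2 times it, then the intrinsics apply), "R" (3x3) and "t" (3): a world point X has camera coordinates R X + t. Camera axes: x right, y down, z forward; pixel columns grow to the right and rows downward; lengths in m; the calibration is good to about 2 mm. A picture is of the moment at which its call begins. camera_info takes no time and is no camera call.
- robot.close_job(): hands the job in, once; it reports no verdict.
The state is a dict: "time": time; "joint_positions": joint angles; "qd": joint speeds; "effort": joint torques, N m; "eef_pos": TCP position; "tcp_rot": TCP orientation; "force": force on the tool from outside, world axes, zero at the start; "moment": the same for the moment, N m; "grip_width": opening from 0.0 (shut) to 1.0 (fully open).
Only numpy, scipy, OpenCV 4.12 (cv2) and the standard library are available. Lean on these libraries where they do the work, as an engineer would, in place of code of your own. Each camera call takes 0.05 s, during which the arm holds its last target.

TASK

Find out which of the two hair rollers fits this heater: slide one, open end first, onto the slanting post as far as it will go, take it off and put it away before trying the other the same way. Stand the roller that went fully home on the collar upright in the rectangular wooden tray, and the one that stopped short upright in the round white dish. Leave everything else on the counter where it is.

Things in the scene. Friction and masses are not known exactly. Their poses are not given: they have to be found in the camera images.
- roller_a: grey plastic hair roller with black ribs, 44 mm across (46 over ribs), 80 mm tall, 70 g, standing loose; top closed, 34 mm bore open below. Origin: centre of underside, z up its axis. Two outwardly alike: one is hollow for 75 mm and goes fully home on the post, the other has a partition in its bore 30 mm up and stops 32 mm short of the collar. Trying them shows which is which.
- roller_b: grey plastic hair roller with black ribs, 44 mm across (46 over ribs), 80 mm tall, 70 g, standing loose; top closed, 34 mm bore open below. Origin: centre of underside, z up its axis. Two outwardly alike: one is hollow for 75 mm and goes fully home on the post, the other has a partition in its bore 30 mm up and stops 32 mm short of the collar. Trying them shows which is which.
- post: the heater's post: aluminium pin 26 mm in diameter, 62 mm long, the last 14 mm tapering to 10 mm at the tip; fixed, leaning 30 degrees from vertical, to the robot's right (-y) give or take 30 degrees. Origin: centre of the pin's foot, on the face of the collar (48 mm across) where a fully home roller rests; z runs along the pin to its tip. Below the collar is a leaning turret 60 mm across.
- heater: the roller heater, white plastic, fixed: a flat base 130 x 110 x 35 mm carrying the leaning turret and post. Origin: centre of its underside; the foot of the post lies 85 mm above it, and the post leans to its -x.
- case: shallow open rectangular tray of pale wood, 125 mm (its x) by 100 mm (its y), 20 mm high, walls and floor 5 mm thick, fixed, for the roller that fits. Origin: centre of its underside, z up.
- dish: shallow open round white ceramic dish, 116 mm across, 20 mm high, wall 4 mm, flat floor 5 mm thick, fixed, for the roller that does not fit. Origin: centre of its underside, z up.
- nail_brush: bystander, leave it where it is: small wooden nail brush lying bristles down, 90 x 40 x 32 mm; origin at the centre of its underside.
- hair_pick: bystander, leave it where it is: flat black plastic hair pick, 172 x 60 x 8 mm, lying; origin under it about its middle, teeth to its +x.
- lash_curler: bystander, leave it where it is: aluminium eyelash curler lying flat, about 115 x 70 x 10 mm; origin under its middle.
- cream: bystander, leave it where it is: low white cream jar with metal lid, 64 mm across, 55 mm high; origin at the centre of its underside.
- soap_dish: bystander, leave it where it is: marble soap dish with a cake of soap, 75 x 110 x 34 mm; origin at the centre of its underside.
There are look-alikes about, which are no part of the job. Leave any black or purple look-alike of the dish alone.

How it is judged:
By the outcome, as a careful person would: the job done as asked, in the order asked, and still so for the second after the job is handed in, with the robot touching nothing.
It also fails if it takes over 72 s, if anything falls off the work surface, if the arm or the gripper's body presses on something with over 40 N, if the wrist force passes 120 N, or if a joint passes its speed limit or range.

## Working session

There is one attempt and no reset: what is moved stays moved. The work goes in short steps, Python scripts to look and compute and a shell command to move; the robot and the scene stay as the last step left them, time stands still between calls to the robot, and variables do not carry over. Pictures are saved under pics/ and viewed, and the job is handed in when it is done.

```bash
mkdir -p pics; ls; python3 - <<'E'
from rig import robot, capture, camera_info
import cv2
for n in("scene","top"):
    im=capture(n); cv2.imwrite(f"pics/{n}0.png",im[:,:,::-1]); print(n,camera_info(n))
print(robot.state(),robot.pinch_z)
E
```

```text
pics
scene {'fx': 435.6886808078729, 'fy': 435.6886808078729, 'cx': 273.87611793066634, 'cy': 206.48007487085562, 'k1': -0.10249549898120554, 'R': array([[ 0.38338344,  0.92357501,  0.0051312 ],
       [ 0.74614772, -0.30644812, -0.59106102],
       [-0.54431674,  0.23043164, -0.80661053]]), 't': array([-0.15598447, -0.34255497,  1.36911449])}
top {'fx': 410.23971223618497, 'fy': 410.23971223618497, 'cx': 282.28032090348955, 'cy': 211.20300584984673, 'k1': 0.01329752844704003, 'R': array([[-0.02518343, -0.99967531, -0.0038816 ],
       [-0.99754159,  0.0253833 , -0.06531817],
       [ 0.06539549,  0.00222712, -0.99785694]]), 't': array([-0.0289254 ,  0.51226775,  1.35533089])}
{'time': 0.1, 'joint_positions': array([-78.87899378,  34.37913304,  -0.14562772,  91.6746892 ,
         0.10316217,  54.02324961,  -4.57189782]), 'qd': array([-0.02724433, -0.0116435 ,  0.00717243, -0.11781762,  0.04475693,
       -0.03750642,  0.05122731]), 'effort': array([ 5.80054155e-03, -7.66558385e+01,  1.50244128e+00, -2.52934599e+01,
       -5.22849534e-02,  1.35113939e-02,  3.53343125e-05]), 'eef_pos': array([0.19383965, 0.69817356, 0.21786677]), 'tcp_rot': array([-9.00073014e+01,  7.66043961e-02,  7.44879952e+01]), 'force': array([-0.50228909,  0.35510609,  0.89363984]), 'moment': array([ 0.02922656, -0.00994975,  0.04930956]), 'grip_width': 0.997660931234339} 0.0188
```

View pics/scene0.png

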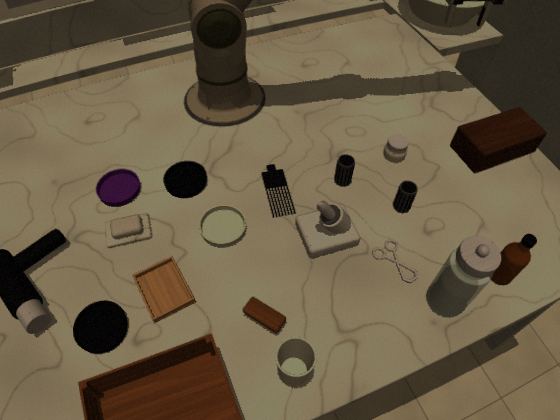

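View pics/top0.png

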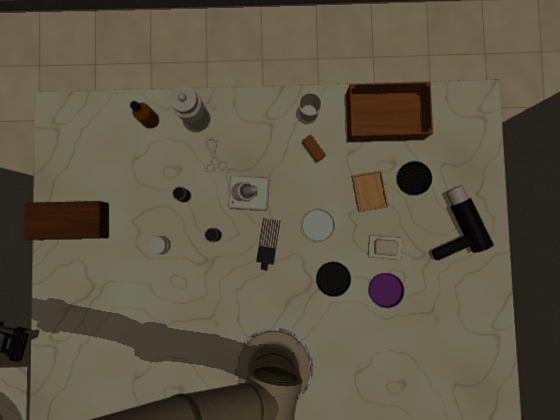

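```bash
cat > h.py <<'E'
import numpy as np, cv2
from rig import robot, capture, camera_info
CI={n:camera_info(n) for n in("scene","top")}
def ray(n,u,v):
    c=CI[n]; d=np.array([(u-c['cx'])/c['fx'],(v-c['cy'])/c['fy']]); p=d.copy()
    for _ in range(20): p=d/(1+c['k1']*(p@p))
    R=np.array(c['R']); o=-R.T@c['t']; return o, R.T@np.array([p[0],p[1],1])
def onz(n,u,v,z):
    o,d=ray(n,u,v); return o+d*(z-o[2])/d[2]
def proj(n,X):
    c=CI[n]; q=np.array(c['R'])@X+c['t']; p=q[:2]/q[2]; p=p*(1+c['k1']*(p@p)); return p[0]*c['fx']+c['cx'],p[1]*c['fy']+c['cy']
def tri(a,b):
    (o1,d1),(o2,d2)=ray("scene",*a),ray("top",*b)
    A=np.stack([d1,-d2],1); s=np.linalg.lstsq(A,o2-o1,rcond=None)[0]
    p,q=o1+s[0]*d1,o2+s[1]*d2; return (p+q)/2,np.linalg.norm(p-q)
def crop(im,u0,v0,w,h,f,name,bright=1.6):
    c=np.clip(im[v0:v0+h,u0:u0+w].astype(float)*bright,0,255).astype(np.uint8)
    cv2.imwrite(name,cv2.resize(c,None,fx=f,fy=f,interpolation=cv2.INTER_CUBIC)[:,:,::-1])
E
python3 - <<'E'
from h import *
s=cv2.imread('pics/scene0.png')[:,:,::-1];t=cv2.imread('pics/top0.png')[:,:,::-1]
a=s[130:270,280:430];b=t[150:260,150:285]
crop(s,280,130,150,140,4,'pics/c1.png'); crop(t,150,150,140,110,5,'pics/c2.png')
crop(t,290,165,110,90,6,'pics/c3.png')
E
```

```text
(no output)
```

View pics/c1.png

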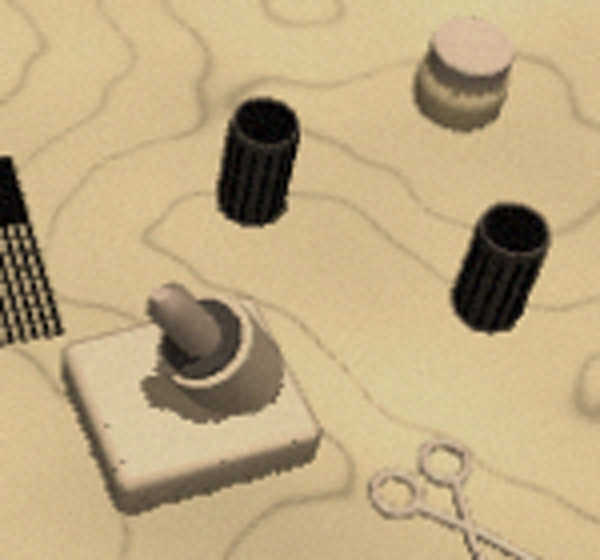

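View pics/c2.png

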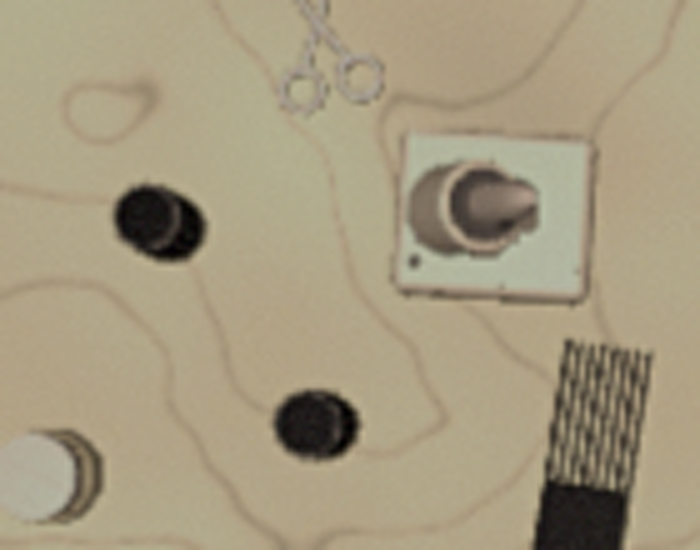

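View pics/c3.png

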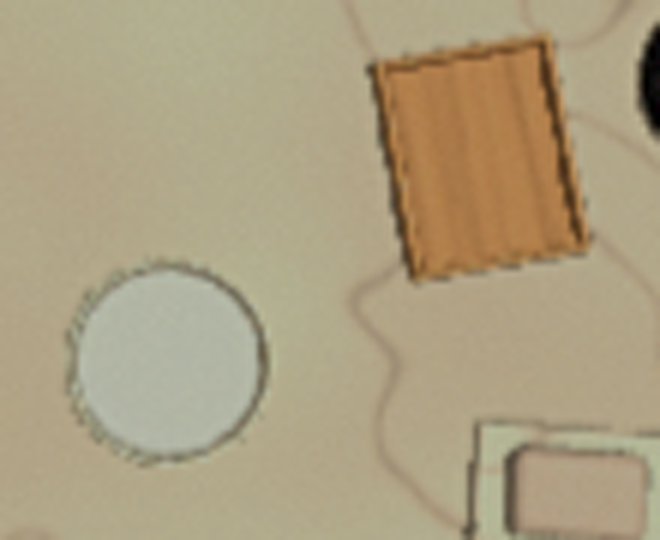

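```bash
python3 - <<'E'
from h import *
np.set_printoptions(precision=4,suppress=True)
T=lambda x,y:(150+(x)/5,150+(y)/5); S=lambda x,y:(280+x/4,130+y/4)
for nm,s,t in(("R",S(265,121),T(307,424)),("L",S(514,230),T(147,217)),("tip",S(165,297),T(534,204)),("collar",S(205,340),T(488,207))):
    print(nm,*tri(s,t),onz("top",*t,.08),onz("scene",*s,.08))
print("collar z.085", onz("top",*T(488,207),.085),onz("scene",*S(205,340),.085))
c=np.array([onz("top",*T(*p),.035) for p in((402,131),(597,143),(587,302),(393,292))]);print(c,c.mean(0))
D=lambda x,y:(290+x/6,165+y/6)
c=np.array([onz("top",*D(*p),.02) for p in((372,66),(548,37),(590,245),(415,282))]);print("case",c,c.mean(0))
print("dish",onz("top",*D(170,362),.02))
for n in("scene","top"):
    im=cv2.imread(f'pics/{n}0.png'); m=(im.max(2)<45).astype(np.uint8)
    k,_,st,ce=cv2.connectedComponentsWithStats(m)
    for i in range(1,k):
        if 80<st[i,4]<900: print(n,st[i],ce[i])
print(robot.state()['time'])
E
```

```text
R [0.4382 0.1863 0.0772] 0.0016393036465595276 [0.4378 0.1851 0.08  ] [0.4406 0.1856 0.08  ]
L [0.5739 0.288  0.0747] 0.002521858082902137 [0.5727 0.2856 0.08  ] [0.5775 0.2857 0.08  ]
tip [0.5711 0.0392 0.1292] 0.00990796048995048 [0.5747 0.0379 0.08  ] [0.5418 0.0643 0.08  ]
collar [0.5754 0.0705 0.0766] 0.006343339509048015 [0.5735 0.0673 0.08  ] [0.5785 0.0721 0.08  ]
collar z.085 [0.573  0.0669 0.085 ] [0.5814 0.0699 0.085 ]
[[ 0.6309  0.1273  0.035 ]
 [ 0.6196 -0.0019  0.035 ]
 [ 0.5141  0.0071  0.035 ]
 [ 0.524   0.135   0.035 ]] [0.5721 0.0669 0.035 ]
case [[ 0.6234 -0.2784  0.02  ]
 [ 0.6371 -0.3772  0.02  ]
 [ 0.5201 -0.3957  0.02  ]
 [ 0.502  -0.2979  0.02  ]] [ 0.5707 -0.3373  0.02  ]
dish [ 0.461  -0.1606  0.02  ]
scene [185  83  81  43 282] [233.6879 110.3156]
scene [335 155  20  31 482] [344.1349 170.1535]
scene [262 164  25  30 432] [273.3889 177.9468]
scene [ 97 170  41  27 206] [112.9709 177.3204]
scene [393 181  24  32 510] [404.6137 196.6412]
scene [101 183  40  24 180] [123.1889 199.4167]
scene [516 234  21  17 221] [526.8235 242.1222]
scene [491 246  35  39 524] [505.4008 270.5305]
scene [429 276  14  24 128] [434.8281 288.3203]
scene [485 312  53  38 402] [505.3483 333.102 ]
top [346  86  85  56 651] [375.6068 129.9585]
top [130 101  12  11  90] [135.5556 106.3111]
top [139 109  20  19 194] [150.3093 120.0515]
top [186 109  23  21 185] [199.773  122.0108]
top [173 187  18  15 189] [181.4709 194.2593]
top [205 228  16  13 161] [212.6894 234.3789]
top [257 246  18  24 309] [265.3495 256.11  ]
0.1
```

```bash
python3 - <<'E'
from h import *
F=np.array([.574,.067,.085]);th=np.radians(-94.9);u=np.array([np.cos(th),np.sin(th),0])
d=.5*u+.866*np.array([0,0,1]); e=np.array([-u[1],u[0],0]); g=np.cross(d,e)
for n,(u0,v0,w,h) in {"scene":(290,180,70,80),"top":(220,165,60,50)}.items():
    im=cv2.imread(f'pics/{n}0.png')[v0:v0+h,u0:u0+w]; k=9
    im=cv2.resize(np.clip(im*1.7,0,255).astype(np.uint8),None,fx=k,fy=k,interpolation=cv2.INTER_CUBIC)
    for s,r,c in((0,.024,(0,0,255)),(.048,.013,(0,255,0)),(.062,.005,(255,0,0)),(0,.013,(0,255,255))):
        for a in np.linspace(0,6.28,40):
            p=proj(n,F+s*d+r*(np.cos(a)*e+np.sin(a)*g)); cv2.circle(im,(int((p[0]-u0+.5)*k),int((p[1]-v0+.5)*k)),1,c,-1)
    cv2.imwrite(f'pics/o_{n}.png',im)
E
```

```text
(no output)
```

View pics/o_scene.png

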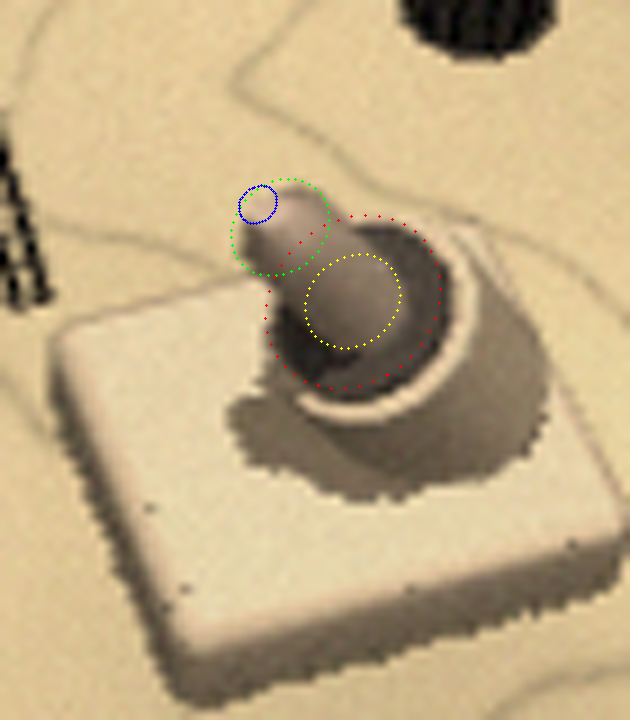

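View pics/o_top.png

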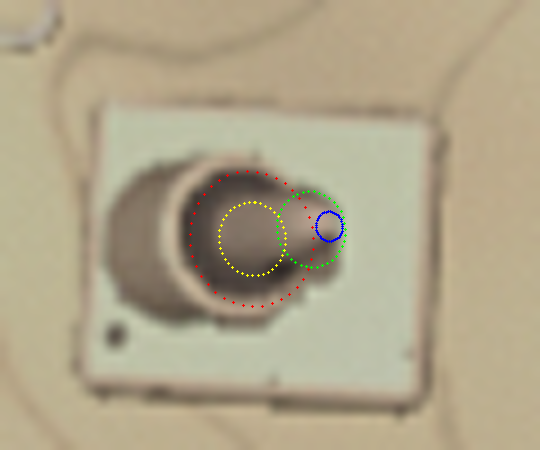

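```bash
python3 -m creep '[[[-15,0,-25,0,1],[-15,0,-25,0,1],[-15,0,-25,0,1],[-15,0,-25,0,1],[-15,0,-25,0,1],[-15,0,-25,0,1],[-15,0,-25,0,1],[-15,0,-25,0,1],[-15,0,-25,0,1],[-15,0,-25,0,1]]]'; python3 -m creep '[[[-15,0,-25,0,1],[-15,0,-25,0,1],[-15,0,-25,0,1],[-15,0,-25,0,1],[-15,0,-25,0,1],[-15,0,-25,0,1],[-15,0,-25,0,1],[0,0,0,7,1],[0,0,0,7,1],[0,0,0,7,1]]]'; python3 -m creep '[[[0,0,0,7,1],[0,0,0,7,1],[0,0,0,7,1],[0,0,0,7,1],[0,0,0,7,1],[0,0,0,7,1],[0,0,0,7,1],[0,0,0,7,1],[0,0,0,2.4,1],[0,0,0,0,1]]]'
```

```text
time: 0.93
eef_pos: [0.3954, 0.4858, 0.2183]
tcp_rot: [-90.0, 0.0, 74.5]
force: [0.6, 0.3, -0.5]
grip_width: 0.998
time: 1.77
eef_pos: [0.5357, 0.3381, 0.2183]
tcp_rot: [-90.0, 0.0, 53.0]
force: [0.0, -0.3, -0.1]
grip_width: 0.999
time: 2.6
eef_pos: [0.5349, 0.3393, 0.2182]
tcp_rot: [-90.0, 0.0, -5.0]
force: [0.3, -0.6, -0.7]
grip_width: 0.999
```

```bash
python3 -m creep '[[[22,0,-25,0,1],[22,0,-24,0,1],[0,30,0,0,1],[0,30,0,0,1],[0,30,0,0,1],[0,30,0,0,1],[0,25,0,0,1],[0,20,0,0,1],[0,14,0,0,1],[0,0,0,0,1]]]'; python3 - <<'E'
from h import *
im=capture('scene'); crop(im,330,100,150,140,4,'pics/g1.png')
im=capture('top'); crop(im,130,140,140,110,5,'pics/g1t.png')
E
```

```text
time: 3.43
eef_pos: [0.5732, 0.2858, 0.0365]
tcp_rot: [-90.1, 0.2, -4.8]
force: [-0.6, -0.5, -0.3]
grip_width: 0.999
```

View pics/g1.png

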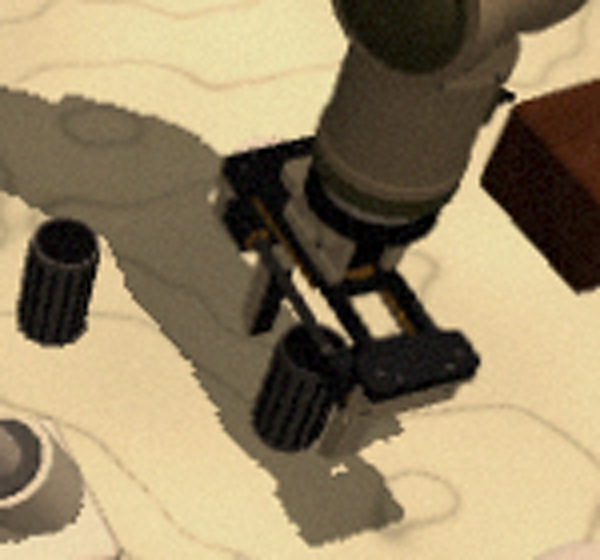

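View pics/g1t.png

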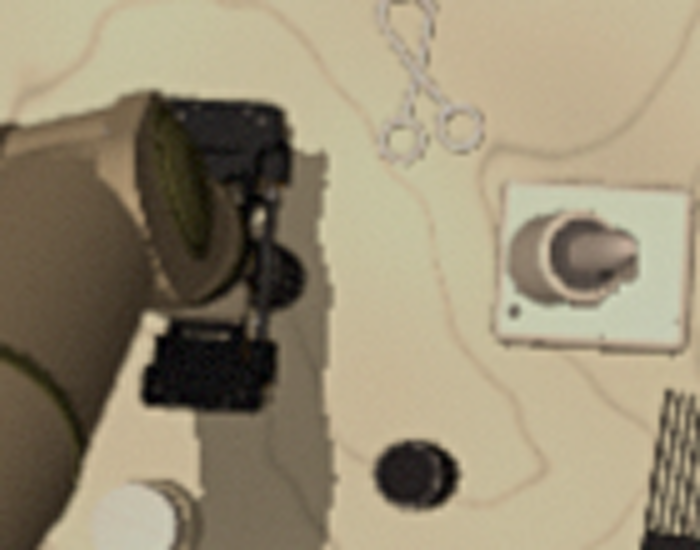

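```bash
python3 -m creep '[[[0,0,0,0,0],[0,0,0,0,0],[0,0,0,0,0],[0,0,0,0,0],[0,0,0,0,0],[0,0,0,0,0],[0,0,0,0,0],[0,0,0,0,0]]]'; python3 -m creep '[[[0,-10,0,0,0],[0,-20,0,0,0],[0,-30,0,0,0],[0,-30,0,0,0],[0,-30,0,0,0],[0,-30,0,0,0],[0,-20,0,0,0],[0,0,0,0,0]]]'; python3 - <<'E'
from h import *
im=capture('scene'); crop(im,330,70,150,140,4,'pics/g2.png')
E
```

```text
time: 4.2
eef_pos: [0.575, 0.2866, 0.0397]
tcp_rot: [-90.0, -0.0, -4.9]
force: [0.3, -0.5, 1.0]
grip_width: 0.477
time: 4.87
eef_pos: [0.5769, 0.2871, 0.2149]
tcp_rot: [-89.8, -0.3, -4.9]
force: [0.2, -0.2, 0.1]
grip_width: 0.473
```

View pics/g2.png

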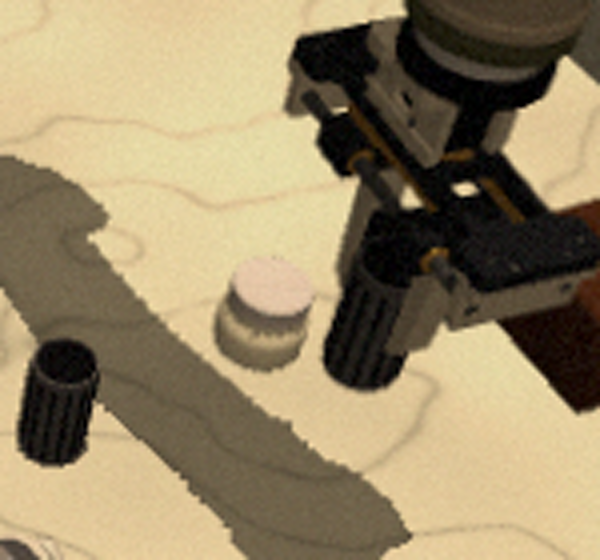

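```bash
python3 -m creep '[[[0,0,-10,0,0],[2,0,-27,0,0],[3,0,-32,0,0],[3,0,-32,0,0],[3,0,-32,0,0],[3,0,-32,0,0],[3,0,-32,0,0],[0,0,-25,0,0],[0,0,-15,0,0],[0,0,0,0,0]]]'; python3 -m creep '[[[0,0,0,0,0]]]'; python3 - <<'E'
from h import *
im=capture('scene'); crop(im,260,120,140,140,4,'pics/g3.png')
im=capture('top'); crop(im,190,130,140,110,5,'pics/g3t.png')
print(robot.state()['eef_pos'])
E
```

```text
time: 5.75
eef_pos: [0.5702, 0.0446, 0.2089]
tcp_rot: [-90.1, 0.1, -5.2]
force: [-0.6, -0.2, -0.2]
grip_width: 0.473
time: 5.83
eef_pos: [0.5709, 0.0486, 0.2089]
tcp_rot: [-90.0, 0.1, -5.0]
force: [0.3, 0.6, -0.6]
grip_width: 0.477
[0.57131339 0.0505146  0.20905924]
```

View pics/g3.png

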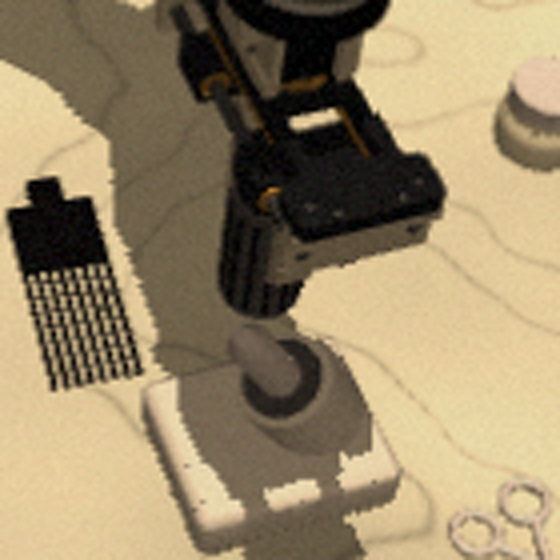

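View pics/g3t.png

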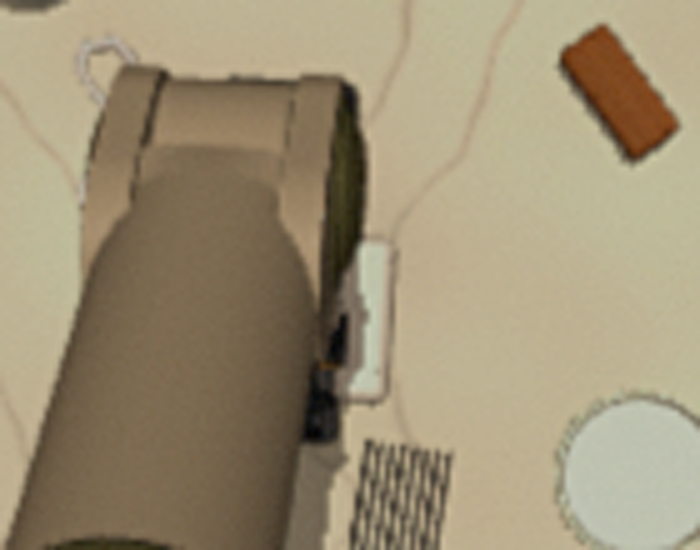

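```bash
python3 -m creep '[[[0,12,0,0,0],[0,14,0,0,0],[0,8,0,0,0],[0,8,0,0,0],[0,8,0,0,0],[0,0,0,0,0],[0,0,0,0,0]]]'; python3 - <<'E'
from h import *
im=capture('scene'); crop(im,260,120,140,140,4,'pics/g4.png')
print(robot.state()['eef_pos'])
E
```

```text
time: 6.52
eef_pos: [0.5729, 0.049, 0.1591]
tcp_rot: [-90.0, -0.1, -4.9]
force: [5.3, -2.4, -2.2]
grip_width: 0.474
[0.57293806 0.04895102 0.15934604]
```

View pics/g4.png

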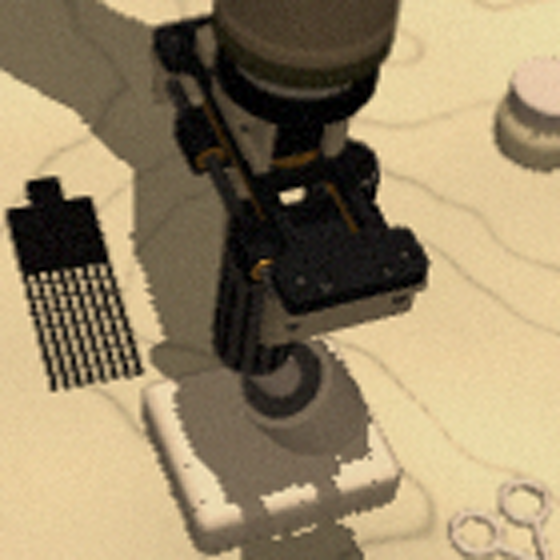

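```bash
python3 -m creep '[[[2,0,0,0,0],[0,0,-4,0,0],[0,1,-4,0,0],[0,0,0,0,0]]]';python3 -m creep '[[[0,1,-4,0,0],[0,2,-5,0,0],[0,2,-5,0,0],[0,0,0,0,0]]]'; python3 - <<'E'
from h import *
im=capture('scene'); crop(im,260,120,140,140,4,'pics/g5.png')
print(robot.state()['eef_pos'])
E
```

```text
time: 6.9
eef_pos: [0.5731, 0.042, 0.1587]
tcp_rot: [-89.9, -0.0, -4.9]
force: [2.6, 4.3, 0.4]
grip_width: 0.474
time: 7.23
eef_pos: [0.5721, 0.0274, 0.1537]
tcp_rot: [-89.9, -0.1, -4.9]
force: [3.2, 2.7, -0.7]
grip_width: 0.466
[0.5720925  0.02755316 0.15376015]
```

View pics/g5.png

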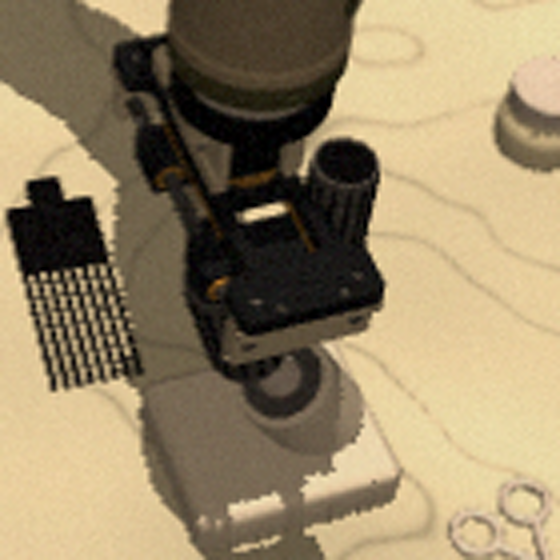

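```bash
python3 -m creep '[[[0,3,-4,0,0],[0,3,-3,0,0],[0,2,1,0,0],[0,3,1.5,0,0],[0,0,0,0,0]]]'; python3 - <<'E'
from h import *
im=capture('scene'); crop(im,260,120,140,140,4,'pics/g6.png')
im=capture('top'); crop(im,190,130,140,110,5,'pics/g6t.png')
print(robot.state()['eef_pos'],robot.state()['moment'])
E
```

```text
time: 7.7
eef_pos: [0.5715, 0.0225, 0.1421]
tcp_rot: [-90.0, -0.0, -4.9]
force: [3.8, 1.3, -0.4]
grip_width: 0.464
[0.57139257 0.0225701  0.14234015] [ 0.41744943 -1.01581052 -0.15341038]
```

View pics/g6.png

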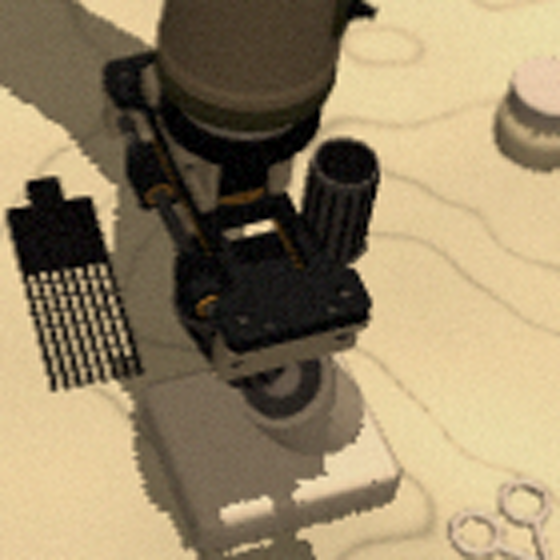

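View pics/g6t.png

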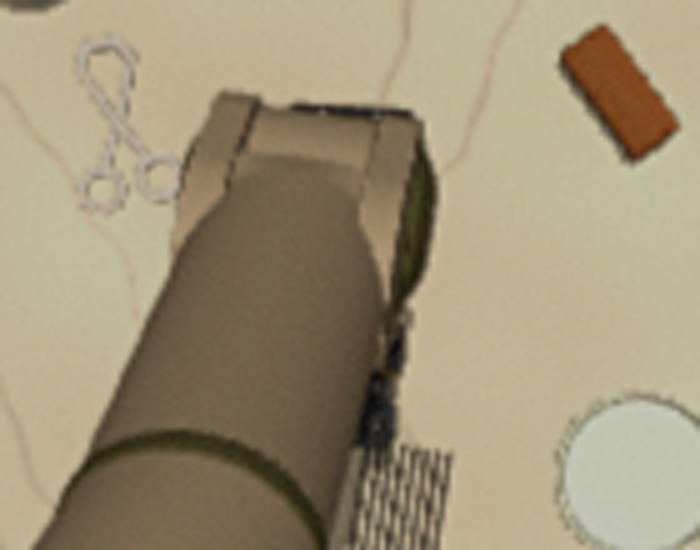

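```bash
python3 -m creep '[[[1,3.5,2,0,0],[0,3.5,2,0,0],[0,0,0,0,0]]]'; python3 -m creep '[[[0,3.5,2,0,0],[0,3.5,2,0,0],[0,0,0,0,0]]]'
```

```text
time: 8.05
eef_pos: [0.5721, 0.0269, 0.1348]
tcp_rot: [-90.0, 0.1, -4.9]
force: [2.8, 1.3, -1.0]
grip_width: 0.464
time: 8.3
eef_pos: [0.5725, 0.0309, 0.1278]
tcp_rot: [-90.0, 0.1, -4.9]
force: [2.1, 1.6, -0.5]
grip_width: 0.465
```

```bash
python3 -m creep '[[[0,3.5,2,0,0],[0,3.5,2,0,0],[0,1.7,1,0,0],[0,0,0,0,0]]]'; python3 -m creep '[[[0,1.7,1,0,0],[0,1.7,1,0,0],[0,0,0,0,0]]]'
```

```text
time: 8.63
eef_pos: [0.5731, 0.0357, 0.1194]
tcp_rot: [-90.0, 0.0, -4.9]
force: [1.0, 1.2, -0.6]
grip_width: 0.467
time: 8.88
eef_pos: [0.5734, 0.035, 0.1172]
tcp_rot: [-90.1, -0.0, -5.0]
force: [-1.0, -6.3, 9.8]
grip_width: 0.466
```

```bash
python3 -m creep '[[[0,1.5,1,0,0],[0,0,0,0,0]]]'; python3 -m creep '[[[0,0,0,0,1],[0,0,0,0,1],[0,0,0,0,1],[0,0,0,0,1],[0,0,0,0,1],[0,-15,0,0,1],[0,-30,0,0,1],[0,-30,0,0,1],[0,-30,0,0,1],[0,0,0,0,1]]]'; python3 - <<'E'
from h import *
im=capture('scene'); crop(im,260,120,140,140,4,'pics/g7.png')
print(robot.state()['eef_pos'],robot.state()['moment'])
E
```

```text
time: 9.05
eef_pos: [0.5734, 0.0344, 0.1161]
tcp_rot: [-90.2, -0.0, -5.1]
force: [-3.6, -10.6, 15.3]
grip_width: 0.465
time: 9.88
eef_pos: [0.576, 0.0382, 0.225]
tcp_rot: [-89.9, -0.4, -4.9]
force: [0.6, 0.5, -0.4]
grip_width: 0.998
[0.57508079 0.03855599 0.2226728 ] [-0.09413108  0.06054418  0.00612564]
```

View pics/g7.png

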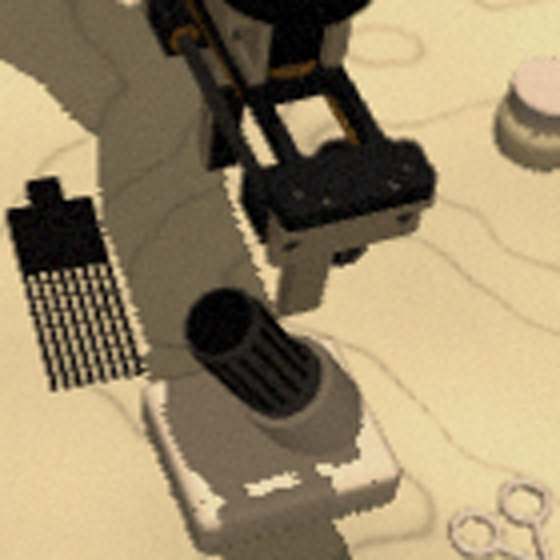

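```bash
python3 -m creep '[[[0,20,0,0,1],[0,30,0,0,1],[0,30,0,0,1],[0,20,0,0,1],[0,5,0,0,1],[0,0,0,0,1]]]'; python3 -m creep '[[[0,0,0,0,0],[0,0,0,0,0],[0,0,0,0,0],[0,0,0,0,0],[0,0,0,0,0],[0,0,0,0,0],[0,0,0,0,0]]]'
```

```text
time: 10.43
eef_pos: [0.5723, 0.0382, 0.113]
tcp_rot: [-90.1, 0.2, -4.9]
force: [-0.3, 0.7, -0.1]
grip_width: 1.005
time: 11.02
eef_pos: [0.5738, 0.0384, 0.1154]
tcp_rot: [-90.0, -0.0, -4.9]
force: [-0.0, 0.2, -0.8]
grip_width: 0.551
```

```bash
python3 -m creep '[[[0,-3.5,-2,0,0],[0,-5.2,-3,0,0],[0,-5.2,-3,0,0],[0,-5.2,-3,0,0],[0,-5.2,-3,0,0],[0,-5.2,-3,0,0],[0,-3.5,-2,0,0],[0,0,0,0,0]]]'
```

```text
time: 11.68
eef_pos: [0.5724, 0.0187, 0.1491]
tcp_rot: [-90.0, -0.1, -5.0]
force: [-0.2, 0.0, 0.5]
grip_width: 0.465
```

```bash
python3 - <<'E'
from h import *
im=capture('scene'); crop(im,260,120,140,140,4,'pics/g8.png')
print(robot.state()['eef_pos'])
E
```

```text
[0.57226129 0.0190332  0.14860299]
```

View pics/g8.png

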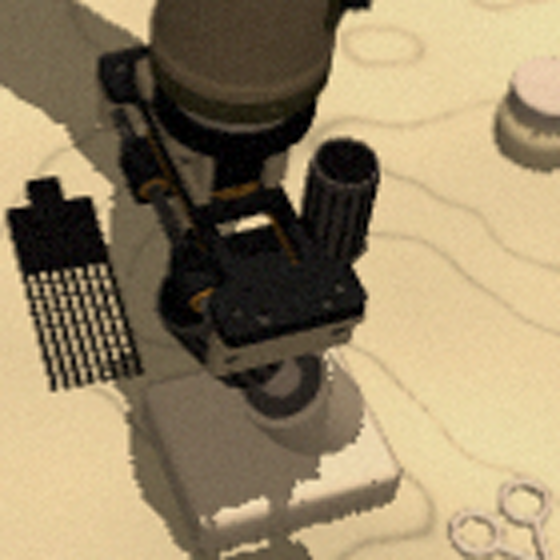

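```bash
python3 -m creep '[[[0,-4,1,0,0],[0,-4,5,0,0],[0,-2,5,0,0],[0,-2,5,0,0],[0,0,0,0,0]]]'; python3 -m creep '[[[0,-2,5,0,0],[0,-1,5,0,0],[0,0,5,0,0],[0,0,0,0,0]]]'; python3 - <<'E'
from h import *
im=capture('scene'); crop(im,260,120,140,140,4,'pics/g9.png')
print(robot.state()['eef_pos'],robot.state()['force'])
E
```

```text
time: 12.15
eef_pos: [0.5739, 0.0357, 0.1603]
tcp_rot: [-90.0, -0.1, -4.9]
force: [1.6, -4.1, 0.0]
grip_width: 0.461
time: 12.48
eef_pos: [0.5749, 0.0507, 0.1629]
tcp_rot: [-90.0, -0.0, -4.9]
force: [2.0, -3.0, -2.3]
grip_width: 0.457
[0.57488878 0.05049652 0.16301782] [ 2.01346563 -2.03105633 -0.9511647 ]
```

View pics/g9.png

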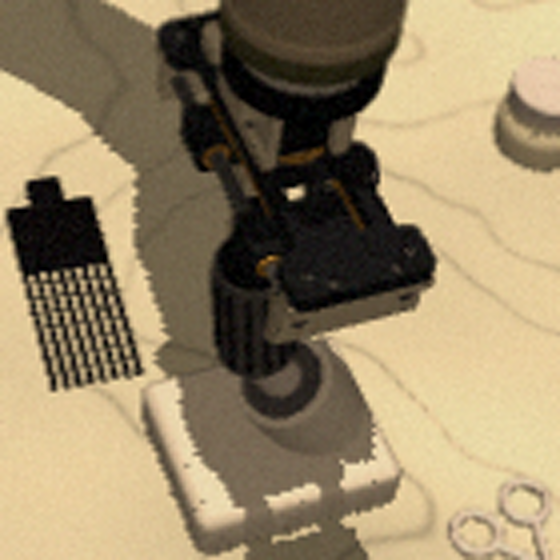

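```bash
python3 -m creep '[[[0,-8,0,0,0],[0,-15,0,0,0],[0,-20,0,0,0],[0,-15,0,0,0],[0,0,0,0,0],[0,0,0,0,0]]]'; python3 - <<'E'
from h import *
im=capture('scene'); crop(im,260,100,140,140,4,'pics/g10.png')
print(robot.state()['eef_pos'],robot.state()['force'])
E
```

```text
time: 13.03
eef_pos: [0.5746, 0.0509, 0.2219]
tcp_rot: [-89.9, -0.1, -4.9]
force: [0.3, -0.1, -1.3]
grip_width: 0.467
[0.57422538 0.05080907 0.22105967] [-0.4966901  0.1079948 -0.1323504]
```

View pics/g10.png

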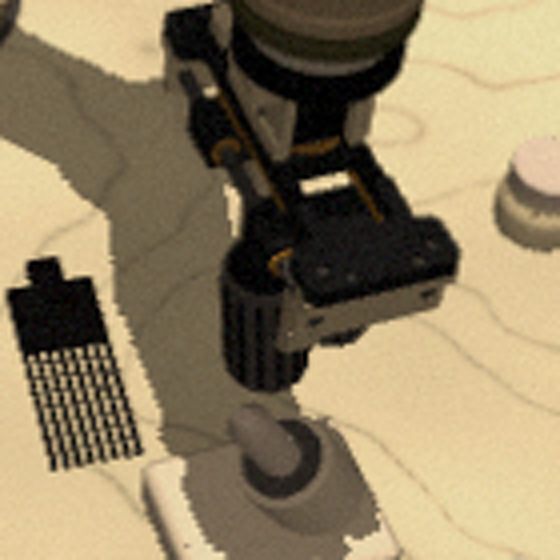

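```bash
python3 -m creep '[[[0,0,-12,0,0],[2,0,-25,0,0],[3,0,-35,0,0],[3,0,-35,0,0],[3,0,-35,0,0],[3,0,-35,0,0],[3,0,-35,0,0],[3,0,-35,0,0],[3,0,-35,0,0],[3,0,-35,0,0]]]'; python3 -m creep '[[[3,0,-30,0,0],[1,0,-25,0,0],[0,0,-15,0,0],[0,30,0,0,0],[0,30,0,0,0],[0,30,0,0,0],[0,25,0,0,0],[0,15,0,0,0],[0,5,0,0,0],[0,0,0,0,0]]]'; python3 - <<'E'
from h import *
im=capture('scene'); crop(im,100,200,140,140,4,'pics/g11.png')
print(robot.state()['eef_pos'],robot.state()['force'])
E
```

```text
time: 13.92
eef_pos: [0.572, -0.2702, 0.2199]
tcp_rot: [-90.0, 0.1, -4.9]
force: [1.4, -0.8, -1.1]
grip_width: 0.457
time: 14.75
eef_pos: [0.5702, -0.3372, 0.0842]
tcp_rot: [-89.9, 0.2, -4.9]
force: [0.2, 0.3, -0.6]
grip_width: 0.461
[ 0.57092466 -0.33775494  0.0856283 ] [ 0.31116406 -0.19349505 -1.42714902]
```

View pics/g11.png

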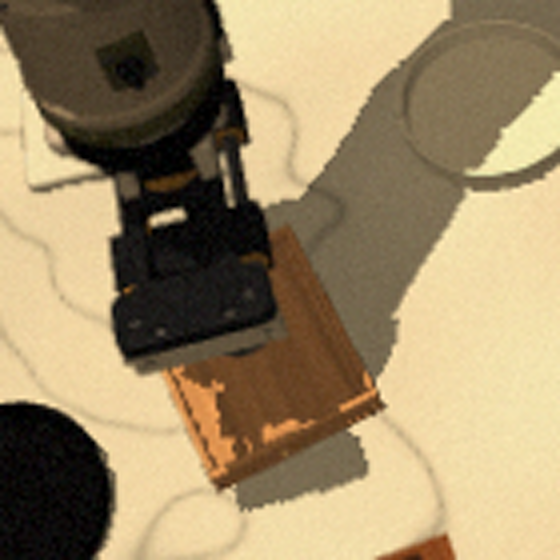

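```bash
python3 -m creep '[[[0,15,0,0,0],[0,10,0,0,0],[0,7,0,0,0],[0,3,0,0,0],[0,0,0,0,0]]]'; python3 -m creep '[[[0,3,0,0,0],[0,0,0,0,0]]]'; python3 -m creep '[[[0,2,0,0,0],[0,0,0,0,0]]]'
```

```text
time: 15.22
eef_pos: [0.5714, -0.3378, 0.051]
tcp_rot: [-90.0, 0.0, -4.9]
force: [-0.3, -0.6, -0.1]
grip_width: 0.456
time: 15.38
eef_pos: [0.5722, -0.3382, 0.05]
tcp_rot: [-90.0, -0.1, -4.9]
force: [-0.8, 2.2, 11.7]
grip_width: 0.457
time: 15.55
eef_pos: [0.5727, -0.3382, 0.0492]
tcp_rot: [-90.0, -0.2, -4.9]
force: [-3.6, 3.7, 23.5]
grip_width: 0.456
```

```bash
python3 -m creep '[[[0,0,3,0,0],[0,0,3,0,0],[0,0,0,0,0]]]'; python3 -m creep '[[[0,1,3,0,0],[0,1,2,0,0],[0,0,0,0,0]]]'; python3 - <<'E'
from h import *
im=capture('scene'); crop(im,100,200,140,140,4,'pics/g12.png')
im=capture('top'); crop(im,310,140,140,110,5,'pics/g12t.png')
E
```

```text
time: 15.8
eef_pos: [0.5731, -0.3331, 0.0482]
tcp_rot: [-90.1, -0.2, -4.9]
force: [-0.8, 0.2, 11.1]
grip_width: 0.459
time: 16.05
eef_pos: [0.5735, -0.3297, 0.0471]
tcp_rot: [-90.2, -0.3, -5.0]
force: [-2.7, -2.4, 17.8]
grip_width: 0.458
```

View pics/g12.png

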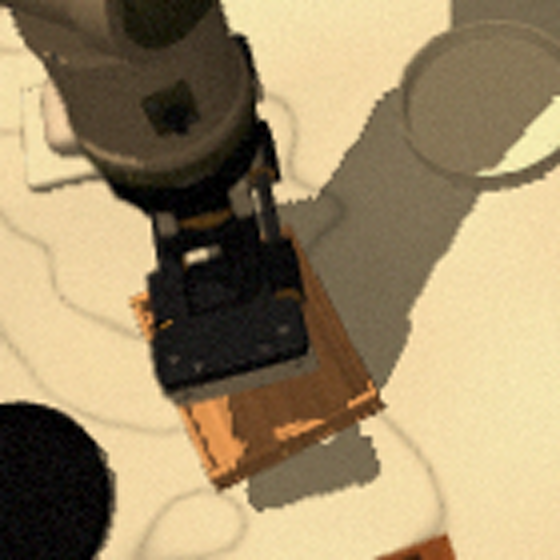

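View pics/g12t.png

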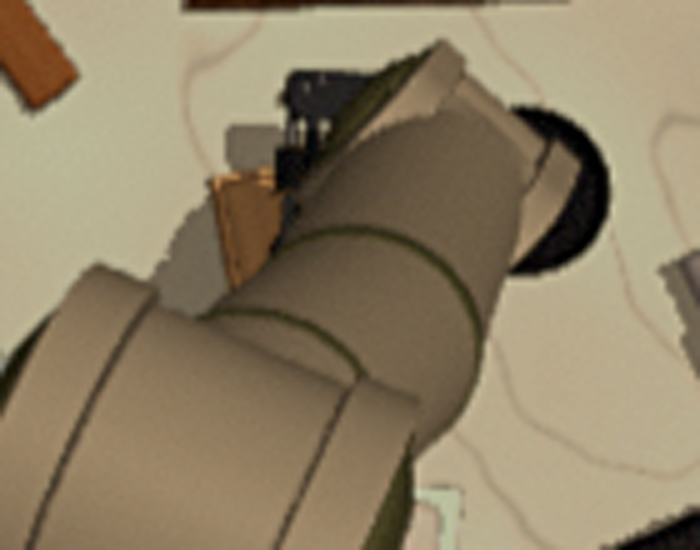

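```bash
python3 -m creep '[[[0,-1,0,0,0],[0,0,0,0,0.55],[0,0,0,0,0.55],[0,0,0,0,0.55],[0,0,0,0,1],[0,0,0,0,1],[0,0,0,0,1],[0,0,0,0,1],[0,0,0,0,1]]]'; python3 -m creep '[[[0,-15,0,0,1],[0,-25,0,0,1],[0,-35,0,0,1],[0,-35,0,0,1],[0,-35,0,0,1],[0,-30,0,0,1],[0,0,0,0,1]]]'; python3 - <<'E'
from h import *
im=capture('scene'); crop(im,100,200,140,140,4,'pics/g13.png')
E
```

```text
time: 16.9
eef_pos: [0.5723, -0.3269, 0.0449]
tcp_rot: [-90.0, 0.0, -4.9]
force: [-0.2, 0.0, 0.3]
grip_width: 0.86
time: 17.48
eef_pos: [0.5745, -0.3288, 0.2264]
tcp_rot: [-90.2, -0.5, -4.9]
force: [0.3, 0.5, -0.3]
grip_width: 1.0
```

View pics/g13.png

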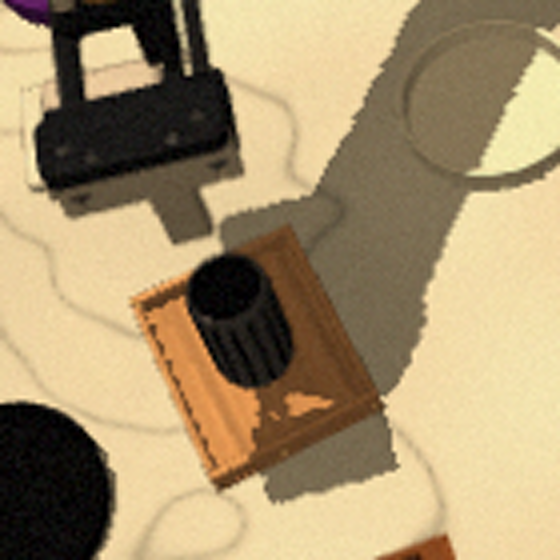

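```bash
python3 - <<'E'
from h import *
b=onz("scene",100+227/4,200+288/4,.085);print(b)
for z in(.005,.085):
    p=proj("scene",np.array([b[0],b[1],z]));print((p[0]-100)*4,(p[1]-200)*4)
print(robot.state()['eef_pos'])
E
```

```text
[ 0.57329277 -0.33731803  0.085     ]
257.449883041048 354.180976469444
227.00000000000023 288.0
[ 0.57365074 -0.32792459  0.2234958 ]
```

```bash
python3 -m creep '[[[-7,0,18,0,1],[-12,0,33,0,1],[-12,0,33,0,1],[-12,0,33,0,1],[-12,0,33,0,1],[-12,0,33,0,1],[-12,0,33,0,1],[-12,0,33,0,1],[-12,0,33,0,1],[-12,0,33,0,1]]]'; python3 -m creep '[[[-12,0,33,0,1],[-12,0,33,0,1],[-12,0,33,0,1],[-12,0,33,0,1],[-10,0,30,0,1],[-5,0,23,0,1],[0,0,0,0,1],[0,0,0,0,1]]]'; python3 - <<'E'
from h import *
im=capture('scene'); crop(im,280,80,150,140,4,'pics/g14.png'); cv2.imwrite('pics/s14.png',im[:,:,::-1])
im=capture('top'); crop(im,330,150,90,70,8,'pics/g14t.png')
print(robot.state()['eef_pos'])
E
```

```text
time: 18.37
eef_pos: [0.4833, -0.0017, 0.2191]
tcp_rot: [-90.0, 0.1, -4.9]
force: [0.7, 0.4, -0.2]
grip_width: 1.003
time: 19.03
eef_pos: [0.4369, 0.1875, 0.2191]
tcp_rot: [-90.1, 0.1, -4.7]
force: [-1.0, -0.1, -0.6]
grip_width: 0.998
[0.43751007 0.1854661  0.21946593]
```

View pics/g14.png

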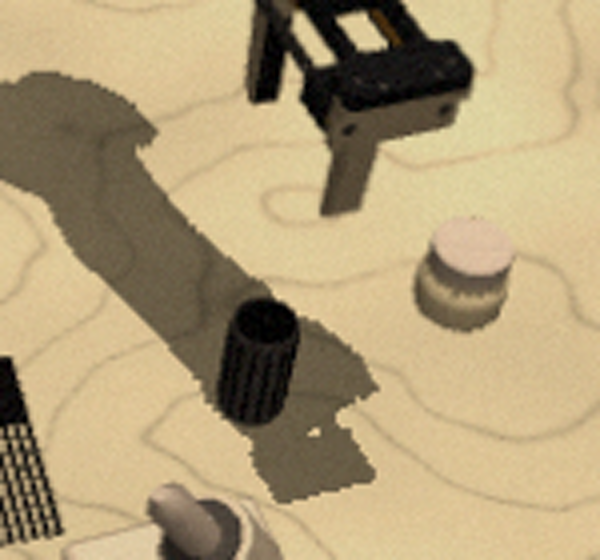

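View pics/g14t.png

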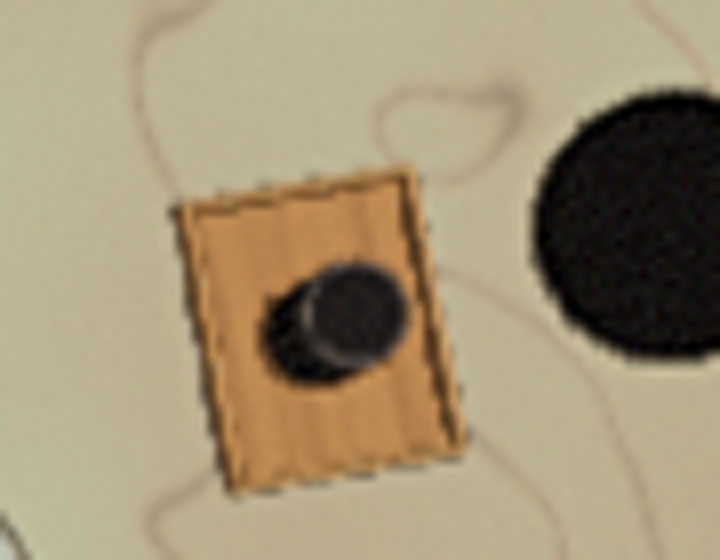

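```bash
python3 -m creep '[[[1,30,0,0,1],[0,30,0,0,1],[0,30,0,0,1],[0,30,0,0,1],[0,25,0,0,1],[0,20,0,0,1],[0,15,0,0,1],[0,0,0,0,1],[0,0,0,0,0],[0,0,0,0,0]]]';python3 -m creep '[[[0,0,0,0,0],[0,0,0,0,0],[0,0,0,0,0],[0,0,0,0,0],[0,0,0,0,0],[0,0,0,0,0],[0,0,0,0,0]]]'
```

```text
time: 19.97
eef_pos: [0.4393, 0.1855, 0.0406]
tcp_rot: [-90.0, -0.0, -5.0]
force: [0.1, 1.0, 0.0]
grip_width: 0.904
time: 20.55
eef_pos: [0.439, 0.1865, 0.0402]
tcp_rot: [-90.0, -0.0, -4.9]
force: [0.4, 0.4, 4.7]
grip_width: 0.47
```

```bash
python3 -m creep '[[[0,-10,0,0,0],[0,-20,0,0,0],[0,-30,0,0,0],[0,-30,0,0,0],[0,-30,0,0,0],[0,-30,0,0,0],[0,-20,0,0,0],[0,0,0,0,0],[0,0,0,0,0]]]'; python3 - <<'E'
from h import *
im=capture('scene'); crop(im,280,60,150,140,4,'pics/g15.png')
print(robot.state()['eef_pos'])
E
```

```text
time: 21.3
eef_pos: [0.439, 0.1868, 0.2107]
tcp_rot: [-89.9, -0.1, -4.9]
force: [-0.3, 0.9, -0.6]
grip_width: 0.469
[0.43834904 0.18651177 0.20974193]
```

View pics/g15.png

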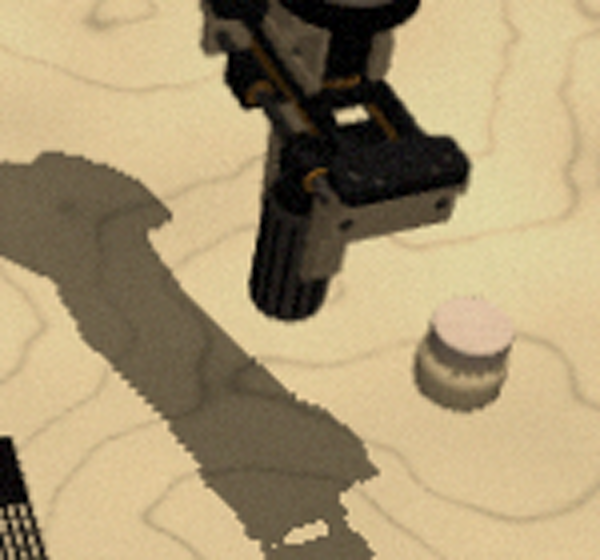

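```bash
python3 -m creep '[[[10,0,-8,0,0],[22,0,-19,0,0],[28,0,-24,0,0],[28,0,-24,0,0],[28,0,-24,0,0],[20,0,-18,0,0],[10,0,-9,0,0],[0,0,0,0,0],[0,0,0,0,0]]]'; python3 - <<'E'
from h import *
im=capture('scene'); crop(im,260,120,140,140,4,'pics/g16.png')
print(robot.state()['eef_pos'])
E
```

```text
time: 22.1
eef_pos: [0.5725, 0.0483, 0.2085]
tcp_rot: [-90.0, 0.2, -5.0]
force: [-0.9, 1.2, -0.7]
grip_width: 0.474
[0.57208317 0.04921708 0.20877091]
```

View pics/g16.png

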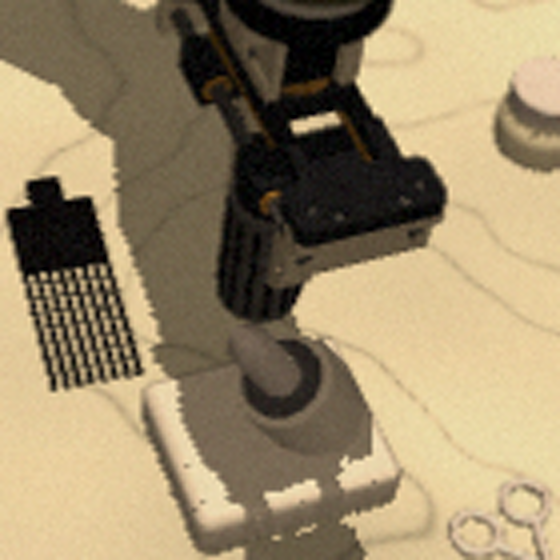

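```bash
python3 -m creep '[[[0.5,12,0,0,0],[1,14,0,0,0],[0,8,0,0,0],[0,8,0,0,0],[0,6,0,0,0],[0,0,0,0,0],[0,0,0,0,0]]]'; python3 -m creep '[[[0,0,-4,0,0],[0,0,-4,0,0],[0,0,0,0,0]]]';python3 -m creep '[[[0,1,-4,0,0],[0,1.5,-5,0,0],[0,2,-5,0,0],[0,0,0,0,0]]]'; python3 -m creep '[[[0,2,-4,0,0],[0,2,-2,0,0],[0,0,0,0,0]]]'
```

```text
time: 22.73
eef_pos: [0.5748, 0.0485, 0.162]
tcp_rot: [-90.0, 0.0, -4.9]
force: [0.2, -0.3, -0.8]
grip_width: 0.469
time: 22.98
eef_pos: [0.5748, 0.0407, 0.1628]
tcp_rot: [-89.9, -0.1, -4.9]
force: [0.5, 4.1, 1.7]
grip_width: 0.473
time: 23.32
eef_pos: [0.5733, 0.0262, 0.1578]
tcp_rot: [-90.0, -0.0, -4.9]
force: [0.5, 4.0, 0.1]
grip_width: 0.468
time: 23.57
eef_pos: [0.5728, 0.0197, 0.1535]
tcp_rot: [-90.0, -0.0, -5.0]
force: [1.8, 2.3, 1.5]
grip_width: 0.464
```

```bash
python3 -m creep '[[[0,3,1.7,0,0],[0,2.5,1.5,0,0],[0,0,0,0,0]]]';  python3 -m creep '[[[0,1.7,1,0,0],[0,0,0,0,0]]]';python3 -m creep '[[[0,1.7,1,0,0],[0,0,0,0,0]]]'
```

```text
time: 23.82
eef_pos: [0.5728, 0.0237, 0.1475]
tcp_rot: [-90.0, 0.0, -4.9]
force: [1.7, 1.7, -0.2]
grip_width: 0.466
time: 23.98
eef_pos: [0.5729, 0.0239, 0.1466]
tcp_rot: [-90.0, -0.0, -4.9]
force: [-1.0, -0.8, 6.3]
grip_width: 0.468
time: 24.15
eef_pos: [0.573, 0.0235, 0.1458]
tcp_rot: [-90.1, -0.0, -5.0]
force: [-4.3, -4.3, 17.5]
grip_width: 0.467
```

```bash
python3 -m creep '[[[0,0,0,0,1],[0,0,0,0,1],[0,0,0,0,1],[0,0,0,0,1],[0,0,0,0,1],[0,0,0,0,1],[0,-15,0,0,1],[0,-30,0,0,1],[0,-30,0,0,1],[0,0,0,0,1]]]'; python3 - <<'E'
from h import *
im=capture('scene'); crop(im,260,120,140,140,4,'pics/g17.png')
print(robot.state()['eef_pos'])
E
```

```text
time: 24.98
eef_pos: [0.5754, 0.0251, 0.2243]
tcp_rot: [-89.9, -0.4, -4.9]
force: [1.3, 0.5, -1.2]
grip_width: 0.999
[0.57451484 0.02550783 0.2221649 ]
```

View pics/g17.png

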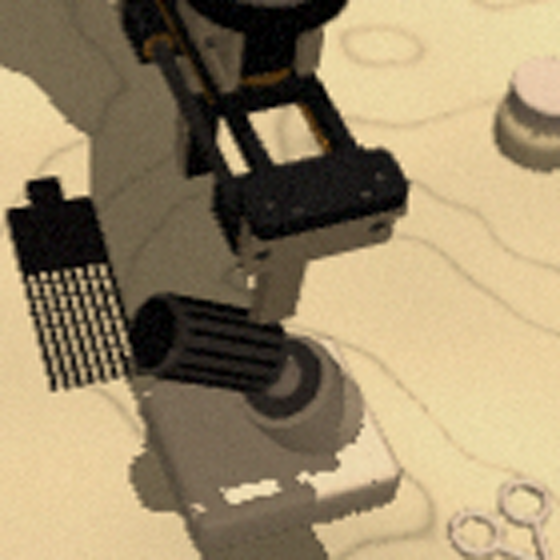

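```bash
python3 - <<'E'
from h import *
im=capture('top'); crop(im,210,150,110,80,7,'pics/g17t.png')
F=np.array([.574,.068,.085]);th=np.radians(-94.9);e=np.array([-np.sin(th),np.cos(th),0])
for p in((152,336),(280,364),(290,375)):
    o,d=ray("scene",260+p[0]/4,120+p[1]/4); print(o+d*((F-o)@e)/(d@e))
E
```

```text
[ 0.56720292 -0.01128452  0.15133522]
[0.57413705 0.06959863 0.0915784 ]
[0.57481744 0.07753499 0.07726576]
```

View pics/g17t.png

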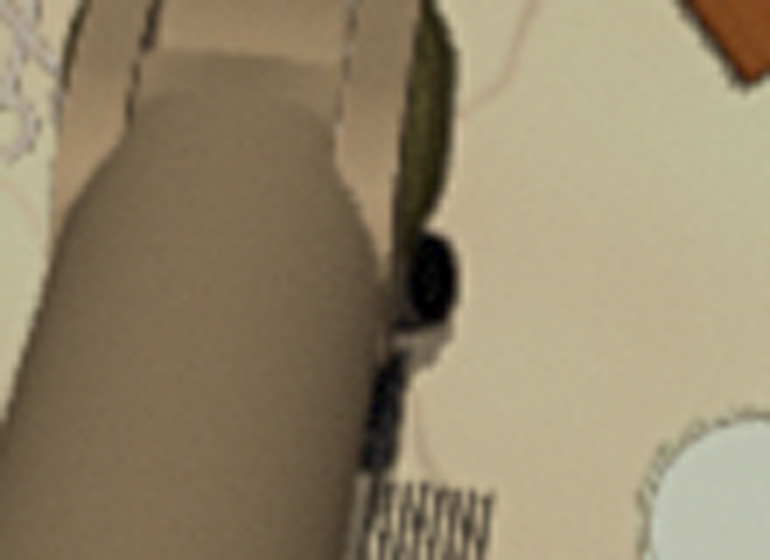

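```bash
python3 -m creep '[[[-3,0,-20,0,1],[0,20,0,0,1],[0,30,0,0,1],[0,25,0,0,1],[0,15,0,0,1],[0,9,0,0,1],[0,0,0,0,1],[0,0,0,0,0.6],[0,0,0,0,0.6],[0,0,0,0,0.6]]]'; python3 - <<'E'
from h import *
im=capture('scene'); crop(im,260,120,140,140,4,'pics/g18.png')
print(robot.state()['eef_pos'],robot.state()['force'])
E
```

```text
time: 25.92
eef_pos: [0.5689, 0.0058, 0.1216]
tcp_rot: [-90.0, -0.1, -4.9]
force: [-0.3, 0.3, 1.2]
grip_width: 0.835
[0.56883965 0.00589737 0.12158404] [-0.42208395 -0.78034799 -0.34311472]
```

View pics/g18.png

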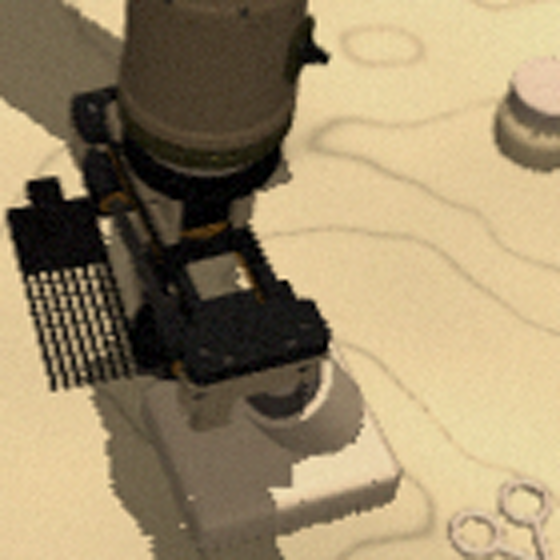

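```bash
python3 -m creep '[[[0,0,0,0,0],[0,0,0,0,0],[0,0,0,0,0],[0,0,0,0,0],[0,0,0,0,0],[0,0,0,0,0],[0,0,0,0,0],[0,0,0,0,0]]]'; python3 -m creep '[[[0,-3,0,0,0],[0,-4,1,0,0],[0,-4,2,0,0],[0,0,0,0,0]]]'; python3 -m creep '[[[0,-4,2,0,0],[0,-4,2,0,0],[0,-4,3,0,0],[0,-4,4,0,0],[0,0,0,0,0]]]'
```

```text
time: 26.63
eef_pos: [0.5684, 0.0058, 0.1207]
tcp_rot: [-90.0, -0.0, -4.9]
force: [0.5, -0.1, 1.3]
grip_width: 0.468
time: 26.97
eef_pos: [0.5694, 0.0086, 0.1325]
tcp_rot: [-90.0, -0.1, -4.9]
force: [2.1, -3.5, -0.8]
grip_width: 0.464
time: 27.38
eef_pos: [0.5712, 0.0197, 0.1486]
tcp_rot: [-90.0, -0.2, -4.9]
force: [4.3, -3.4, 0.0]
grip_width: 0.457
```

```bash
python3 -m creep '[[[0,-3,4,0,0],[0,-3,5,0,0],[0,-2,5,0,0],[0,-2,5,0,0],[0,0,0,0,0]]]'; python3 -m creep '[[[0,-1,5,0,0],[0,-1,5,0,0],[0,0,4,0,0],[0,0,0,0,0]]]'; python3 - <<'E'
from h import *
im=capture('scene'); crop(im,260,120,140,140,4,'pics/g19.png')
print(robot.state()['eef_pos'],robot.state()['force'])
E
```

```text
time: 27.8
eef_pos: [0.5727, 0.0383, 0.1582]
tcp_rot: [-90.1, -0.2, -4.9]
force: [5.4, -4.3, -2.3]
grip_width: 0.458
time: 28.13
eef_pos: [0.5739, 0.0518, 0.1601]
tcp_rot: [-90.1, -0.2, -4.9]
force: [4.1, -6.5, -2.5]
grip_width: 0.459
[0.57383936 0.05169617 0.16017309] [ 4.9694293  -4.33722095 -3.46027673]
```

View pics/g19.png

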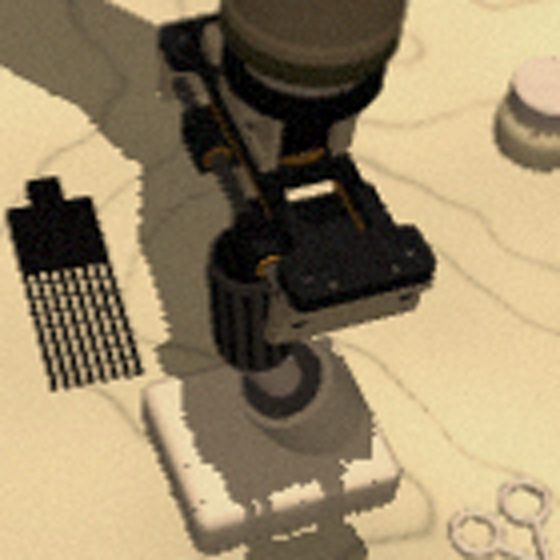

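```bash
python3 -m creep '[[[1,0,4,0,0],[0,0,4,0,0],[0,0,0,0,0]]]'; python3 -m creep '[[[0,-8,0,0,0],[0,-15,0,0,0],[0,-20,0,0,0],[0,-15,0,0,0],[0,0,0,0,0],[0,0,0,0,0]]]'; python3 - <<'E'
from h import *
im=capture('scene'); crop(im,260,100,140,140,4,'pics/g20.png')
print(robot.state()['eef_pos'],robot.state()['force'])
E
```

```text
time: 28.43
eef_pos: [0.5748, 0.0592, 0.1598]
tcp_rot: [-90.1, -0.1, -4.9]
force: [3.3, -6.5, -3.0]
grip_width: 0.455
time: 28.93
eef_pos: [0.5739, 0.0612, 0.2181]
tcp_rot: [-89.9, -0.0, -4.9]
force: [-0.0, -1.0, -1.3]
grip_width: 0.462
[0.57344977 0.06106329 0.21732154] [-0.48077185 -0.72267996 -0.34100655]
```

View pics/g20.png

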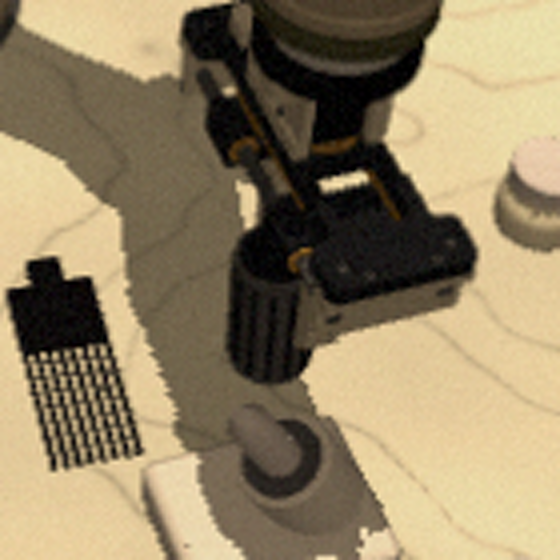

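```bash
python3 -m creep '[[[-5,0,-13,0,0],[-11,0,-27,0,0],[-13,0,-32,0,0],[-13,0,-32,0,0],[-13,0,-32,0,0],[-13,0,-32,0,0],[-12,0,-30,0,0],[-8,0,-22,0,0],[-5,0,-14,0,0],[0,0,0,0,0]]]'; python3 -m creep '[[[0,25,0,0,0],[0,35,0,0,0],[0,35,0,0,0],[0,30,0,0,0],[0,20,0,0,0],[0,10,0,0,0],[0,5,0,0,0],[0,0,0,0,0]]]'; python3 - <<'E'
from h import *
im=capture('scene'); crop(im,150,130,140,140,4,'pics/g21.png')
print(robot.state()['eef_pos'],robot.state()['force'],onz("scene",223,225,.02))
E
```

```text
time: 29.82
eef_pos: [0.4582, -0.1682, 0.2171]
tcp_rot: [-90.0, 0.1, -5.2]
force: [0.2, -0.2, -0.4]
grip_width: 0.458
time: 30.48
eef_pos: [0.4608, -0.1646, 0.057]
tcp_rot: [-90.0, 0.1, -4.9]
force: [0.6, -1.0, -1.0]
grip_width: 0.457
[ 0.46124486 -0.16466715  0.05779139] [ 0.32313796 -0.53586615 -2.2665272 ] [ 0.46956074 -0.16042509  0.02      ]
```

View pics/g21.png

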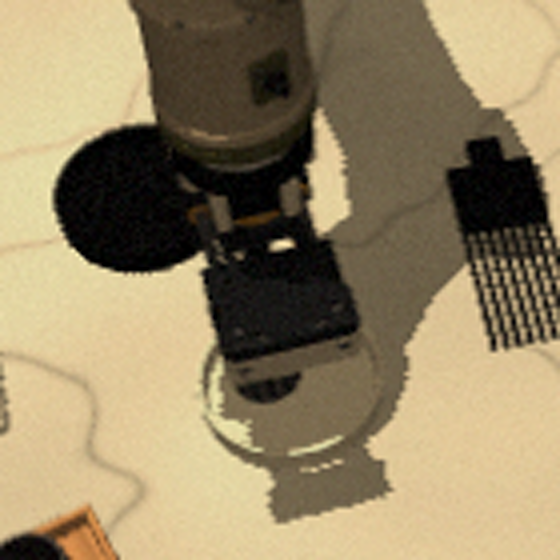

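```bash
python3 -m creep '[[[1,4,0,0,0],[2,4,0,0,0],[0,0,0,0,0]]]'; python3 -m creep '[[[0,2.5,0,0,0],[0,0,0,0,0]]]'; python3 -m creep '[[[0,1.5,0,0,0],[0,0,0,0,0]]]'
```

```text
time: 30.78
eef_pos: [0.4653, -0.1648, 0.0499]
tcp_rot: [-90.0, -0.1, -4.9]
force: [-0.5, 0.1, -1.8]
grip_width: 0.456
time: 30.95
eef_pos: [0.4645, -0.1648, 0.0472]
tcp_rot: [-90.0, -0.0, -4.9]
force: [0.5, -0.2, -1.1]
grip_width: 0.457
time: 31.12
eef_pos: [0.4643, -0.1649, 0.0456]
tcp_rot: [-90.0, -0.0, -4.9]
force: [1.2, -1.6, -0.3]
grip_width: 0.459
```

```bash
python3 -m creep '[[[0,2,0,0,0],[0,0,0,0,0]]]'; python3 -m creep '[[[0,1.5,0,0,0],[0,0,0,0,0]]]'
```

```text
time: 31.28
eef_pos: [0.4643, -0.1649, 0.0434]
tcp_rot: [-90.0, 0.0, -4.9]
force: [-0.9, 0.4, -0.8]
grip_width: 0.459
time: 31.45
eef_pos: [0.4643, -0.1649, 0.0419]
tcp_rot: [-90.0, 0.0, -4.9]
force: [-0.4, 1.0, -1.4]
grip_width: 0.459
```

```bash
python3 -m creep '[[[0,1.5,0,0,0],[0,0,0,0,0]]]'; python3 -m creep '[[[0,1.5,0,0,0],[0,0,0,0,0]]]'; python3 - <<'E'
from h import *
im=capture('scene'); crop(im,150,130,140,140,4,'pics/g22.png')
E
```

```text
time: 31.62
eef_pos: [0.4645, -0.1646, 0.0412]
tcp_rot: [-90.0, -0.0, -4.9]
force: [-1.4, 2.1, 11.6]
grip_width: 0.457
time: 31.78
eef_pos: [0.4647, -0.1641, 0.0402]
tcp_rot: [-89.9, -0.1, -4.9]
force: [-1.9, 4.9, 21.5]
grip_width: 0.458
```

View pics/g22.png

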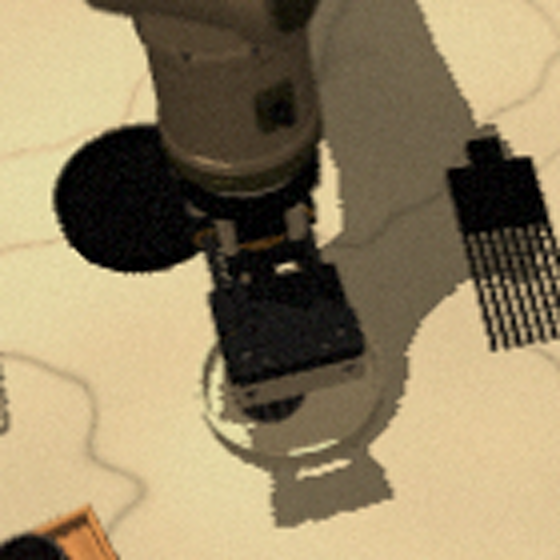

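```bash
python3 -m creep '[[[0,0,3,0,0],[0,0.5,3,0,0],[0,0,0,0,0]]]'; python3 -m creep '[[[0,0.5,2,0,0],[0,0,0,0,0]]]'; python3 -m creep '[[[0,-1,0,0,0],[0,0,0,0,0.55],[0,0,0,0,0.55],[0,0,0,0,0.55],[0,0,0,0,1],[0,0,0,0,1],[0,0,0,0,1],[0,0,0,0,1],[0,0,0,0,1]]]'; python3 -m creep '[[[0,-15,0,0,1],[0,-25,0,0,1],[0,-35,0,0,1],[0,-35,0,0,1],[0,-35,0,0,1],[0,-30,0,0,1],[0,0,0,0,1]]]'; python3 - <<'E'
from h import *
im=capture('scene'); crop(im,150,130,140,140,4,'pics/g23.png')
E
```

```text
time: 32.08
eef_pos: [0.4656, -0.1601, 0.0395]
tcp_rot: [-90.1, -0.2, -5.0]
force: [0.1, -1.9, 13.0]
grip_width: 0.461
time: 32.25
eef_pos: [0.4656, -0.1594, 0.0393]
tcp_rot: [-90.2, -0.2, -5.1]
force: [-2.8, -6.3, 17.3]
grip_width: 0.459
time: 33.0
eef_pos: [0.465, -0.1569, 0.0391]
tcp_rot: [-90.0, 0.0, -4.9]
force: [-0.2, 0.2, 0.2]
grip_width: 0.856
time: 33.58
eef_pos: [0.467, -0.1579, 0.219]
tcp_rot: [-90.0, -0.4, -4.9]
force: [1.1, -0.1, 0.8]
grip_width: 0.997
```

View pics/g23.png

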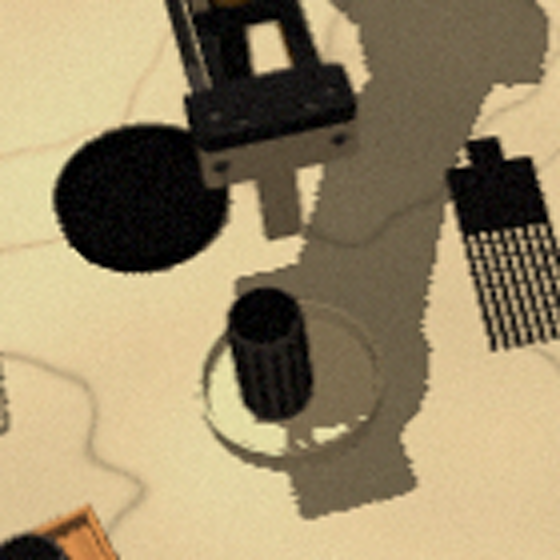

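```bash
python3 -m creep '[[[0,0,15,0,1],[0,0,30,0,1],[0,0,35,0,1],[0,0,35,0,1],[0,0,35,0,1],[0,0,35,0,1],[0,0,35,0,1],[0,0,30,0,1],[0,0,15,0,1],[0,0,0,0,1]]]'; python3 - <<'E'
from h import *
im=capture('scene'); cv2.imwrite('pics/f.png',im[:,:,::-1])
im=capture('top'); crop(im,280,150,120,90,6,'pics/ft.png')
E
```

```text
time: 34.47
eef_pos: [0.4872, 0.1111, 0.2126]
tcp_rot: [-90.0, 0.1, -4.6]
force: [-0.3, -0.4, 0.0]
grip_width: 1.001
```

View pics/f.png

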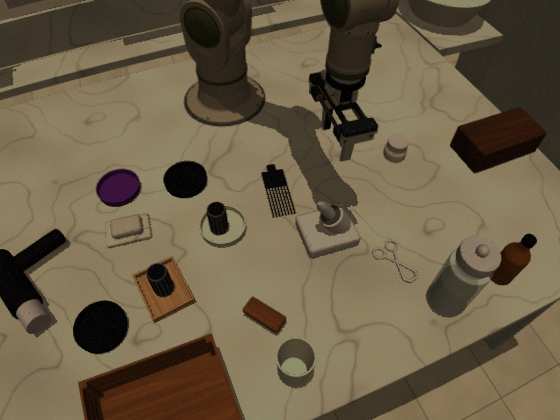

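View pics/ft.png

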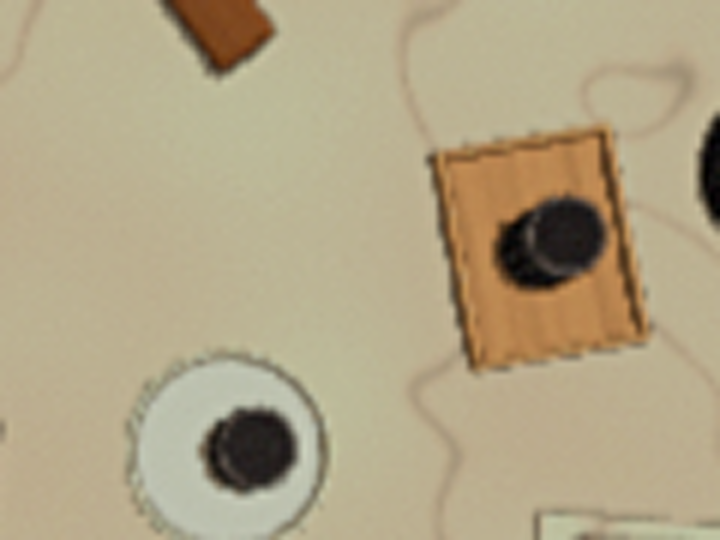

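Both rollers stand upright: one in the tray at scene (160,280), the other in the dish at (217,218). The bystanders look unmoved.

```bash
python3 -c "
from rig import robot
print(robot.close_job(), robot.state()['time'])"
```

```text
the job is handed in; nothing more can be done
the job is handed in; nothing more can be done
```

The job is done and handed in. The roller that fits stands upright in the wooden tray, and the one that stopped short stands upright in the white dish. The robot's clock read about 34.5 s at the last move.

- **Roller that fits:** I tried the roller that stood farther from the robot first. It slid down until the collar pushed back with about 15–19 N, and the picture showed it seated on the collar. I took it off and put it in the tray before touching the other.
- **Roller that stops short:** The second roller met a hard stop about 33 mm short of that position, against the 32 mm given. It sagged to roughly 60° on the tip when I let go. I gripped it again, turned it upright against the post and stood it in the dish.

The last pictures from both cameras show both rollers upright in place, and the gripper open and clear of everything. The other items look unmoved by eye; I did not measure them. No check failed or disagreed. The highest force I read was about 24 N, while setting the first roller down in the tray.

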